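Clamp the lid of a pressure filter with a ring spanner in short strokes

ROBOT

A 6-joint arm with a two-finger parallel gripper is mounted at the origin on a cart in front of the work surface, level with it; the furniture and walls round the work are solid. World frame = base frame: x ahead of the robot, y to its left, z up, the work surface at z = 0. Lengths are in m, angles in rad, forces in N, time in s.
With the tool pointing down it reaches from about 0.25 to 0.775 m from the base axis. Payload 4 kg.
Tool frame: the origin (TCP) lies at the centre of the arm's flange, where the gripper is bolted on; the fingertips stand 199 mm ahead of it and the grasp point (between the pads) lies 180 mm ahead of it (robot.tcp_to_tips is the z of the fingertips in the tool frame, in m); z points along the fingers, y is the line along which they close (so a half turn about z gives the same grasp; the last joint's range is limited). The gripper opens to 94 mm and grips with 3 to 60 N. Pads are 16 mm wide; open, the fingers measure 119 mm over their backs; the gripper's body (75 mm by 177 mm) begins 78 mm behind the grasp point.
Start: joints at [0.998, 0.087, 1.371, -0, 1.684, -0.103], TCP at [0.249, 0.49, 0.405] pointing down, gripper open.
Joint ranges: [-3.1, 3.1], [-0.76, 2.03], [0.27, 2.55], [-1.08, 4.22], [0.17, 2.65], [-2.57, 2.57]. Speed limits (rad/s): [2.79, 2.79, 3.14, 3.14, 3.14, 3.14].

INTERFACE

Orientations are given as [roll, pitch, yaw] about the fixed x, y, z axes, in that order (R = Rz(yaw) Ry(pitch) Rx(roll)).
In Python, from bench import robot gives the robot as it stands.
- The arm moves only by the tool play_rows, never from a script. Its arguments are lists of equal length, an entry for each row: "translation": the shift along the tool's x, y, z scaled (see below), a list of three; "twist": the turn, a rotation vector about the tool's x, y, z scaled (see below), a list of three; "gripper": the opening, from -1 (shut) to 1 (fully open). A call has 1 to 8 rows; each row shifts and turns the commanded pose from where the row before left it, along the tool's axes as they then stand; what a row does not reach is not made up. The controller multiplies each number of a shift by 0.04 m and each number of a turn by 0.1 rad. A row lasts 1/10 s, in which the tool goes at most 50 mm and 8.59 degrees, less where a joint would pass 70% of its speed; a pose out of reach is approached as far as the arm can. A call with a number of a shift or a turn outside -1 to 1 is refused whole. A call with a gripper value outside its range is refused whole. The fingers move at their own pace and stop on an object; the grip force is fixed at half the most. Time passes only in rows, so rows that do not move let the fingers close. It gives the time, the measured TCP pose, the force, the opening and the grip force at its end, in the units of the state.
- robot.get_obs(): the state, without advancing time (a new reading comes with each control period).
- robot.snapshot(name): name is "scene" or "top" or "wrist"; returns the picture (400x640x3 uint8, red, green, blue); there is no depth.
- robot.camera_model(name): a dict with "camera_matrix" (3x3 intrinsics, pixels), "k1" (the pictures are not rectified: a ray, as slopes to the right and down, at radius r is drawn at 1 + k1 r^2 times it, then the intrinsics apply), "rvec" (rotation vector, rad) and "tvec" (3), from world to camera coordinates, as OpenCV has them. Camera axes: x right, y down, z forward; pixel columns grow to the right and rows downward; lengths in m; the calibration is good to about 2 mm. A picture is of the moment at which its call begins: read the wrist's pose just before it. camera_model takes no time and is no camera call; for the wrist camera it gives the pose at the moment of the call.
- robot.close_job(): hands the job in; it is judged then, once.
Trained networks look in the newest picture that a camera, given by its name, has taken for a name from the list of things; names that differ only in an ending like _2 or _b are one class to them, and where a whole thing is asked for, a point or a joint stands for the part that bears it (a point fixed in the world has none). Each returns a list of dicts, best first, with "score" (0 to 1); they miss things now and then, are a little off and sometimes report something else, mostly with a low value. They report only what shows in the picture. A call takes as long as a camera call.
- robot.recognise(name, camera): "centre" ([x, y, z] in m, in world coordinates, good to about 4 mm: the middle of the surface that is visible of it).
- robot.spot_point(name, camera): "centre" ([x, y, z] in m, in world coordinates, good to about 4 mm: a listed point, or the origin of a listed thing).
The state is a dict: "time": time; "joint_positions": joint angles; "qvel": joint speeds; "joint_torque": joint torques, N m; "tool_pos": TCP position; "ee_rot": TCP orientation; "wrist_force": force on the tool from outside, world axes, zero at the start; "wrist_torque": the same for the moment, N m; "width": finger opening in m; "finger_force": force on a finger pad.
Only numpy, scipy, OpenCV 4.12 (cv2) and the standard library are available. Lean on these libraries where they do the work, as an engineer would, in place of code of your own. Each camera call takes 0.05 s, during which the arm holds its last target. There are 200 camera calls.

TASK

Close the pressure filter: swing its clamp bail up from the front until it stands fully upright over the lid, then tighten the big hexagon screw on the bail clockwise with the ring spanner until it comes to its stop. The blue tube frame leaves only a short swing, so lift the spanner off and reseat it for the next stroke; turn the screw with the spanner only, never with the fingers. Finally lay the spanner flat on the worktop, off the filter, and leave the other things on the worktop where they stand.

Things in the scene. Friction and masses are not known exactly. Their poses are not given: they have to be found in the camera images.
- filter_unit: Pressure filter, fixed: steel vessel 116 mm wide, domed lid (rim 80 mm up, centre boss 112, gauge at the back to 140), on a grey plate 186 x 216 mm (top 12 mm up) in a blue frame of 12 mm tube, top z = 170 mm. Origin on the worktop under the vessel axis; -x is the open front. Frame: U-shaped rail 164 mm up (level with the seated spanner), sides at y = +-98 mm, back at x = 80 mm.
- post_left (a point): Axis of the frame's front post on the +y side of the filter (x = -86, y = +98 mm there), 159 mm up, level with the seated spanner. Posts and rail stop a seated spanner: it swings only with its handle to the front, about 42 degrees either side of the filter's -x. Fingers gripping the handle 150 mm from the screw pass just outside the posts.
- post_right (a point): The same for the front post on the -y side (x = -86, y = -98 mm).
- clamp_bail (a joint): Clamp bail, rad: 0 lies flat to the front, 1.571 upright against its stop. A steel U: legs at y = +-72 mm of the filter, joined by a round crossbar 16 mm thick, 95 mm from the pivot axis, which is the filter's y direction 45 mm above the filter's origin. Stiff (about 0.6 N m plus its weight): it stays where it is left.
- bail_bar_left (a point): Point on the crossbar's axis, 44 mm from its middle on the +y side of the filter. The bar is bare for 15 mm either way; pinched here from above, with a finger in front of and one behind it, it can turn between the fingers as the bail rises.
- bail_bar_right (a point): The same on the -y side of the filter.
- clamp_screw (a joint): Turn of the clamp screw, rad, growing as it is tightened (clockwise seen on its head): starts loose at 0.05 to 0.35, fully tight at its stop at 2.1. Stiff (about 0.4 N m), stays where it is left; moves down 2.5 mm in all.
- screw_head (a point): Centre of the top face of the dark hexagon head (greased, slippery) in mid-crossbar. 41 mm across flats, the top 12 mm tapering to 33; bail upright, its top is about 179 mm up when loose, and the seated spanner's underside rests on a collar 151 mm up. z points out of the head (up when upright), x is square to a flat: the spanner fits with its x axis along this x or turned by multiples of 60 degrees. Yellow line along -x.
- spanner_ring (a point): Centre of the spanner's ring, 8 mm above its underside. Ring 63 mm wide, 16 mm tall, six-sided hole 44 mm across flats: 1.5 mm clearance a side and 8 degrees of play either way on the screw. x points from handle to ring and is square to two flats of the hole; z is the upper side, up at the start.
- spanner_grip (a point): Point on the spanner's straight blue handle, half-way up, 150 mm from the ring's centre along -x; same axes. Handle 18 mm wide, 20 mm tall, from 72 to 184 mm from the ring's centre, its underside level with the ring's. Spanner 215 mm long, about 0.22 kg, balanced about 100 mm from the ring's centre; it lies flat on the worktop.
- sample_vial_a_mid (a point): Bystander: capped sample vial, white cap, 46 mm wide and 90 mm tall; the point on its axis 45 mm above the worktop.
- sample_vial_b_mid (a point): Bystander: second capped sample vial like the first; the point on its axis 45 mm above the worktop.
- filtrate_beaker_mid (a point): Bystander: white plastic beaker, 75 mm wide and 98 mm tall; the point on its axis 45 mm above the worktop.
- tape_roll_mid (a point): Bystander: roll of green tape lying flat, 88 mm wide and 24 mm tall; the point on its axis 12 mm above the worktop.

How it is judged:
On the way, in this order (a step that is already met when the one before it is completed fails the run):
1. the bail stands upright over the lid (value of joint clamp_bail above 1.48 rad), for 0.2 s.
2. the screw has been turned to its stop with the bail upright (value of joint clamp_screw above 2 rad and value of joint clamp_bail above 1.45 rad), for 0.2 s.
At the end, for the whole second after the job is handed in: The bail stands upright (over 1.45 of 1.571 rad), the screw is at its stop (over 2.0 of 2.1 rad), and the spanner lies flat (its ring and grip points less than 14 and 16 mm above the worktop) and still on the worktop, off the filter (all of step 2 and height (world z) of spanner_ring between 0 and 0.014 m and height (world z) of spanner_grip below 0.016 m and linear speed of spanner below 0.02 m/s); the robot touches nothing.
It fails at once if the fingers press on the screw instead of the spanner (over 3 N) (contact force between the fingers and clamp_screw above 3 N).
It fails at once if the first sample vial is pushed more than 30 mm away (distance of sample_vial_a_mid from where it was at the start of the episode above 0.03 m).
It fails at once if the second sample vial is pushed more than 30 mm away (distance of sample_vial_b_mid from where it was at the start of the episode above 0.03 m).
It fails at once if the plastic beaker is pushed more than 30 mm away (distance of filtrate_beaker_mid from where it was at the start of the episode above 0.03 m).
It fails at once if the tape roll is pushed more than 30 mm away (distance of tape_roll_mid from where it was at the start of the episode above 0.03 m).
It also fails if it takes over 72 s, if anything falls off the work surface, if the arm or the gripper's body presses on something with over 40 N, if the wrist force passes 120 N, or if a joint passes its speed limit or range.

## Working session

There is one attempt and no reset: what is moved stays moved. The work goes in short steps, Python scripts to look and compute and a tool call to move; the robot and the scene stay as the last step left them, time stands still between calls to the robot, and variables do not carry over. Pictures are saved under pics/ and viewed, at most 10 in all, crops included, and the job is handed in when it is done.

Besides the shell and the picture viewer there is one more tool, called after "Emit:" in YAML: its name, and indented under it one key for each argument. play_rows: Moves the arm, as the interface text tells. Its arguments: {"type":"object","properties":{"translation":{"type":"array","items":{"type":"array","items":{"type":"number","minimum":-1,"maximum":1}}},"twist":{"type":"array","items":{"type":"array","items":{"type":"number","minimum":-1,"maximum":1}}},"gripper":{"type":"array","items":{"type":"number"}}},"required":["translation","twist","gripper"]}

```bash
mkdir -p pics; ls
python3 - <<'E'
from bench import robot
import cv2,numpy as np
np.set_printoptions(precision=4,suppress=True)
o=robot.get_obs(); print(o)
for c in("scene","top"):
    im=robot.snapshot(c); cv2.imwrite(f"pics/{c}0.png",im[:,:,::-1])
    for n in ["filter_unit","post_left","post_right","bail_bar_left","bail_bar_right","screw_head","spanner_ring","spanner_grip","sample_vial_a_mid","filtrate_beaker_mid","tape_roll_mid"]:
        print(c,n,[(np.round(d["centre"],4),round(d["score"],2)) for d in robot.spot_point(n,c)[:3]])
print(robot.get_obs()["time"])
E
```

```text
pics
{'time': 0.0, 'joint_positions': array([ 0.9979,  0.088 ,  1.3722, -0.    ,  1.6836, -0.1031]), 'qvel': array([-0.0005, -0.0004,  0.0012, -0.0005,  0.0008, -0.0007]), 'joint_torque': array([  0.0005, -34.0185, -30.2424,   0.0717,   0.0334,  -0.0002]), 'tool_pos': array([0.2489, 0.4903, 0.4035]), 'ee_rot': array([-3.1394, -0.0002,  2.6717]), 'wrist_force': array([ 0.352 ,  0.1224, -0.4863]), 'wrist_torque': array([-0.0235, -0.0282,  0.0282]), 'finger_force': 0.0, 'width': 0.09384744721358625}
scene filter_unit [(array([ 0.5975,  0.3126, -0.0013]), 0.68)]
scene post_left [(array([0.4863, 0.383 , 0.158 ]), 0.71), (array([ 0.5013, -0.2312,  0.0107]), 0.64), (array([ 0.604 , -0.0512,  0.0487]), 0.37)]
scene post_right [(array([0.5379, 0.1974, 0.1586]), 0.74), (array([0.6189, 0.0457, 0.048 ]), 0.43)]
scene bail_bar_left [(array([0.4934, 0.3265, 0.0507]), 0.63)]
scene bail_bar_right [(array([0.5134, 0.2419, 0.0549]), 0.98)]
scene screw_head [(array([0.464 , 0.278 , 0.0522]), 0.58)]
scene spanner_ring [(array([ 0.5219, -0.0819,  0.0076]), 0.73), (array([ 0.6675, -0.1703,  0.0152]), 0.39
[... 692 characters left out ...]
), 0.75), (array([ 0.6658, -0.1713,  0.0079]), 0.45)]
top bail_bar_right [(array([0.5154, 0.2483, 0.0473]), 0.8)]
top screw_head [(array([0.4676, 0.2753, 0.0512]), 0.69), (array([0.5152, 0.2471, 0.0477]), 0.59)]
top spanner_ring [(array([ 0.5241, -0.0805,  0.0117]), 0.61)]
top spanner_grip [(array([ 0.5   , -0.2295,  0.0115]), 0.59)]
top sample_vial_a_mid [(array([0.6161, 0.0429, 0.0461]), 0.64), (array([ 0.6689, -0.1694,  0.0114]), 0.57), (array([0.4044, 0.4943, 0.0469]), 0.4)]
top filtrate_beaker_mid [(array([0.5136, 0.2494, 0.0508]), 0.3), (array([ 0.5243, -0.078 ,  0.0099]), 0.28)]
top tape_roll_mid [(array([ 0.6666, -0.1725,  0.0068]), 0.73), (array([0.4902, 0.3341, 0.0517]), 0.66)]
1.2
```

View pics/scene0.png

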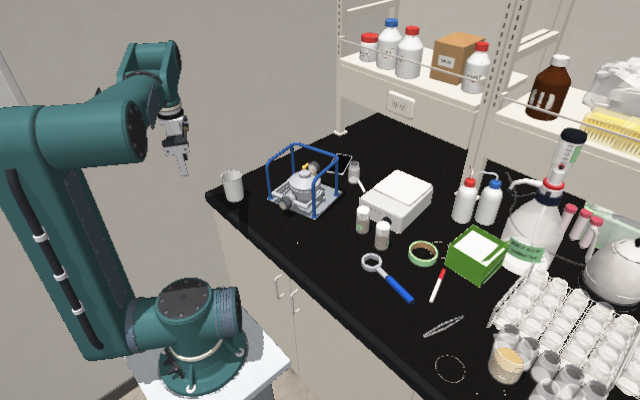

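View pics/top0.png

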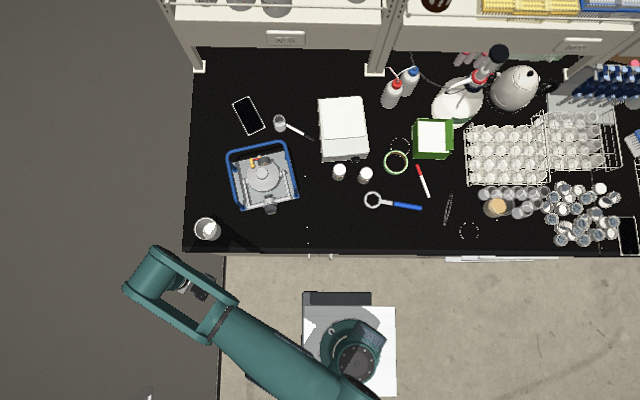

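The scene picture shows the filter at about (303,185), the spanner from (372,262) to (410,300), vials at (362,220) and (382,235), and the tape at (423,253). The top picture shows the gauge at the filter's back-left, near (253,160), so I'll pinch the right side of the bail.

```bash
cat > h.py <<'E'
import numpy as np, json
from bench import robot
np.set_printoptions(precision=4,suppress=True)
F0=np.array([0.595,0.311]);FY=0.251
def loc(x,y):  # filter -> world
    try: f=json.load(open('f.json'))
    except Exception: f=[*F0,FY]
    c,s=np.cos(f[2]),np.sin(f[2]); return np.array([f[0]+c*x-s*y,f[1]+s*x+c*y]),f[2]
def rows(wps,start=None):
    """wps: list of (x,y,zgrasp,yaw,nrows); tool stays vertical; prints tool-frame rows"""
    o=robot.get_obs(); p=np.r_[o['tool_pos'],o['ee_rot'][2]] if start is None else np.array(start,float)
    print('now',p,'t',o['time'])
    for i,w in enumerate(wps):
        t=np.array([w[0],w[1],w[2]+.18,w[3]]); d=t-p; d[3]=(d[3]+np.pi)%(2*np.pi)-np.pi
        T=[];W=[]
        for k in range(w[4]):
            a=p[3]+d[3]*k/w[4]; q=d[:3]/w[4]
            T.append([np.cos(a)*q[0]+np.sin(a)*q[1],np.sin(a)*q[0]-np.cos(a)*q[1],-q[2]]); W.append(-d[3]/w[4])
        print('wp',i,'T',(np.array(T)/.04).round(2).tolist(),'tz',(np.array(W)/.1).round(2).tolist())
        p=t; p[3]=w[3]
E
python3 - <<'E'
from h import *
from scipy.optimize import least_squares
L=np.array([[-.086,.098],[-.086,-.098],[-.095,.044],[-.095,-.044],[0,0]])
M=np.array([[.4879,.3833],[.5362,.1959],[.4905,.3287],[.5144,.2451],[.5949,.3111]])
def r(f):
    c,s=np.cos(f[2]),np.sin(f[2]); return (L@np.array([[c,s],[-s,c]])+f[:2]-M).ravel()
s=least_squares(r,[.595,.311,.25]);print(s.x,s.fun*1000); json.dump(list(s.x),open('f.json','w'))
b,y=loc(-.095,-.042); yaw=y+np.pi/2
rows([(*b,.22,yaw,11),(*b,.050,yaw,5)])
E
```

```text
[0.5948 0.3112 0.2563] [-1.1225  0.8697  0.2713 -1.326   1.2627  0.9523 -0.3258 -0.5723 -0.0857
  0.0763]
now [0.249  0.4904 0.4047 2.6718] t 1.2
wp 0 T [[-0.79, -0.22, 0.01], [-0.8, -0.16, 0.01], [-0.81, -0.1, 0.01], [-0.82, -0.04, 0.01], [-0.82, 0.03, 0.01], [-0.81, 0.09, 0.01], [-0.8, 0.15, 0.01], [-0.79, 0.21, 0.01], [-0.77, 0.27, 0.01], [-0.75, 0.33, 0.01], [-0.72, 0.39, 0.01]] tz [0.77, 0.77, 0.77, 0.77, 0.77, 0.77, 0.77, 0.77, 0.77, 0.77, 0.77]
wp 1 T [[0.0, 0.0, 0.85], [0.0, 0.0, 0.85], [0.0, 0.0, 0.85], [0.0, 0.0, 0.85], [0.0, 0.0, 0.85]] tz [-0.0, -0.0, -0.0, -0.0, -0.0]
```

Emit:
play_rows:
  translation:
    - [-0.79, -0.22, 0.01]
    - [-0.8, -0.16, 0.01]
    - [-0.81, -0.1, 0.01]
    - [-0.82, -0.04, 0.01]
    - [-0.82, 0.03, 0.01]
    - [-0.81, 0.09, 0.01]
    - [-0.8, 0.15, 0.01]
    - [-0.79, 0.21, 0.01]
  twist:
    - [0, 0, 0.77]
    - [0, 0, 0.77]
    - [0, 0, 0.77]
    - [0, 0, 0.77]
    - [0, 0, 0.77]
    - [0, 0, 0.77]
    - [0, 0, 0.77]
    - [0, 0, 0.77]
  gripper: [0, 0, 0, 0, 0, 0, 0, 0]

```text
time: 2.0
tool_pos: [0.4421, 0.312, 0.4016]
ee_rot: [3.141, -0.0, 2.053]
wrist_force: [0.7, 0.3, 0.3]
width: 0.0469
finger_force: 0.0
```

Emit:
play_rows:
  translation:
    - [-0.77, 0.27, 0.01]
    - [-0.75, 0.33, 0.01]
    - [-0.72, 0.39, 0.01]
    - [0, 0, 0]
    - [0, 0, 0]
  twist:
    - [0, 0, 0.77]
    - [0, 0, 0.77]
    - [0, 0, 0.77]
    - [0, 0, 0]
    - [0, 0, 0]
  gripper: [0, 0, 0, 0, 0]

```text
time: 2.5
tool_pos: [0.5136, 0.2459, 0.4]
ee_rot: [-3.141, -0.001, 1.824]
wrist_force: [0.2, 0.1, -0.4]
width: 0.047
finger_force: 0.0
```

Run:
```python
from h import *
import cv2
im=robot.snapshot("wrist"); cv2.imwrite("pics/w1.png",im[:,:,::-1])
for n in ["bail_bar_left","bail_bar_right","screw_head","filter_unit"]:
    print(n,[(np.round(d["centre"],4),round(d["score"],2)) for d in robot.spot_point(n,"wrist")[:3]])
b,y=loc(-.095,-.042); print(b)
rows([(*b,.22,y+np.pi/2,2),(*b,.050,y+np.pi/2,5)])
```

```text
bail_bar_left [(array([0.4905, 0.3288, 0.0505]), 0.57)]
bail_bar_right [(array([0.5149, 0.2463, 0.0458]), 0.77)]
screw_head [(array([0.4659, 0.2761, 0.0543]), 0.86)]
filter_unit [(array([0.593 , 0.3081, 0.0031]), 0.9), (array([0.4918, 0.3276, 0.051 ]), 0.59)]
[0.5136 0.2465]
now [0.5125 0.2472 0.4006 1.8267] t 2.75
wp 0 T [[-0.01, 0.01, 0.01], [-0.01, 0.01, 0.01]] tz [-0.0, -0.0]
wp 1 T [[0.0, 0.0, 0.85], [0.0, 0.0, 0.85], [0.0, 0.0, 0.85], [0.0, 0.0, 0.85], [0.0, 0.0, 0.85]] tz [-0.0, -0.0, -0.0, -0.0, -0.0]
```

View pics/w1.png

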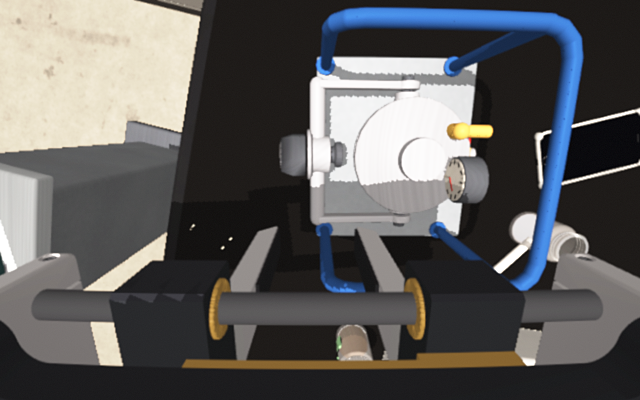

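The wrist view shows the bail lying flat with the screw at (295,155). The gauge is at (466,180) on the −y back side, and the yellow valve at (470,131) is nearer the centre on the +y side. The left bar point therefore has more room for the fingers, so I'll use that one.

Run:
```python
from h import *
b,y=loc(-.095,.043); yw=y+np.pi/2
rows([(*b,.22,yw,3),(*b,.047,yw,5)])
# arc
n=14;A=[]
for k in range(1,n+1):
    a=np.radians(2+89*k/n); p,_=loc(-.095*np.cos(a),.043); A.append((*p,.045+.095*np.sin(a),yw,1))
a0=np.radians(2);p,_=loc(-.095*np.cos(a0),.043)
rows(A,[*p,.045+.095*np.sin(a0)+.18,yw])
```

```text
now [0.5125 0.2472 0.4006 1.8267] t 2.75
wp 0 T [[0.7, 0.01, 0.0], [0.7, 0.01, 0.0], [0.7, 0.01, 0.0]] tz [-0.0, -0.0, -0.0]
wp 1 T [[0.0, 0.0, 0.87], [0.0, 0.0, 0.87], [0.0, 0.0, 0.87], [0.0, 0.0, 0.87], [0.0, 0.0, 0.87]] tz [-0.0, -0.0, -0.0, -0.0, -0.0]
now [0.4921 0.3287 0.2283 1.8271] t 2.75
wp 0 T [[-0.0, 0.02, -0.26]] tz [-0.0]
wp 1 T [[0.0, 0.05, -0.26]] tz [-0.0]
wp 2 T [[0.0, 0.08, -0.25]] tz [-0.0]
wp 3 T [[-0.0, 0.11, -0.24]] tz [-0.0]
wp 4 T [[-0.0, 0.13, -0.23]] tz [-0.0]
wp 5 T [[0.0, 0.16, -0.21]] tz [-0.0]
wp 6 T [[-0.0, 0.18, -0.19]] tz [-0.0]
wp 7 T [[-0.0, 0.2, -0.17]] tz [-0.0]
wp 8 T [[0.0, 0.22, -0.15]] tz [-0.0]
wp 9 T [[0.0, 0.23, -0.12]] tz [-0.0]
wp 10 T [[-0.0, 0.25, -0.1]] tz [-0.0]
wp 11 T [[0.0, 0.25, -0.07]] tz [-0.0]
wp 12 T [[-0.0, 0.26, -0.04]] tz [-0.0]
wp 13 T [[0.0, 0.26, -0.01]] tz [-0.0]
```

Emit:
play_rows:
  translation:
    - [0.7, 0.01, 0]
    - [0.7, 0.01, 0]
    - [0.7, 0.01, 0]
    - [0, 0, 0.87]
    - [0, 0, 0.87]
    - [0, 0, 0.87]
    - [0, 0, 0.87]
    - [0, 0, 0.87]
  twist:
    - [0, 0, 0]
    - [0, 0, 0]
    - [0, 0, 0]
    - [0, 0, 0]
    - [0, 0, 0]
    - [0, 0, 0]
    - [0, 0, 0]
    - [0, 0, 0]
  gripper: [0, 0, 0, 0, 0, 0, 0, 0]

```text
time: 3.55
tool_pos: [0.4925, 0.3287, 0.2254]
ee_rot: [3.141, -0.0, 1.827]
wrist_force: [0.6, -0.2, -0.4]
width: 0.047
finger_force: 0.0
```

Emit:
play_rows:
  translation:
    - [0, 0, 0]
    - [0, 0, 0]
    - [0, 0, 0]
    - [0, 0, 0]
    - [0, 0, 0]
  twist:
    - [0, 0, 0]
    - [0, 0, 0]
    - [0, 0, 0]
    - [0, 0, 0]
    - [0, 0, 0]
  gripper: [0, -1, -1, -1, -1]

```text
time: 4.05
tool_pos: [0.4937, 0.3282, 0.2284]
ee_rot: [3.139, -0.001, 1.825]
wrist_force: [-6.6, -1.5, 2.0]
width: 0.0183
finger_force: 4.0
```

Emit:
play_rows:
  translation:
    - [0, -0.04, 0]
    - [0, 0, 0]
    - [0, 0.02, -0.26]
    - [0, 0.05, -0.26]
    - [0, 0.08, -0.25]
    - [0, 0.11, -0.24]
    - [0, 0.13, -0.23]
    - [0, 0.16, -0.21]
  twist:
    - [0, 0, 0]
    - [0, 0, 0]
    - [0, 0, 0]
    - [0, 0, 0]
    - [0, 0, 0]
    - [0, 0, 0]
    - [0, 0, 0]
    - [0, 0, 0]
  gripper: [-1, -1, -1, -1, -1, -1, -1, -1]

```text
time: 4.85
tool_pos: [0.5108, 0.3329, 0.2805]
ee_rot: [-3.127, 0.001, 1.826]
wrist_force: [-8.9, 1.0, -12.0]
width: 0.0153
finger_force: 30.0
```

Run:
```python
from h import *
o=robot.get_obs(); print(o['wrist_force'],o['width'],o['finger_force'])
yw=loc(0,0)[1]+np.pi/2
o=o['tool_pos']; f=json.load(open('f.json')); c,s=np.cos(f[2]),np.sin(f[2]); d=o[:2]-f[:2]
print('local',c*d[0]+s*d[1],-s*d[0]+c*d[1],o[2]-.18-.045, 'cmd expect angle', 40.1)
```

```text
[ -8.8763   1.0046 -12.0282] 0.015318940814739626 30.01112312078476
local -0.07575304369601547 0.04228133132335714 0.055493263642938814 cmd expect angle 40.1
```

Emit:
play_rows:
  translation:
    - [0, 0.18, -0.19]
    - [0, 0.2, -0.17]
    - [0, 0.22, -0.15]
    - [0, 0.23, -0.12]
    - [0, 0.25, -0.1]
    - [0, 0.25, -0.07]
    - [0, 0.26, -0.04]
    - [0, 0.26, -0.01]
  twist:
    - [0, 0, 0]
    - [0, 0, 0]
    - [0, 0, 0]
    - [0, 0, 0]
    - [0, 0, 0]
    - [0, 0, 0]
    - [0, 0, 0]
    - [0, 0, 0]
  gripper: [-1, -1, -1, -1, -1, -1, -1, -1]

```text
time: 5.65
tool_pos: [0.583, 0.3512, 0.3252]
ee_rot: [-3.139, 0.0, 1.826]
wrist_force: [-10.9, -3.9, 9.5]
width: 0.0152
finger_force: 30.0
```

Emit:
play_rows:
  translation:
    - [0, 0.1, 0]
    - [0, 0.05, 0]
    - [0, 0, 0]
  twist:
    - [0, 0, 0]
    - [0, 0, 0]
    - [0, 0, 0]
  gripper: [-1, -1, -1]

```text
time: 5.95
tool_pos: [0.5868, 0.3523, 0.3248]
ee_rot: [-3.13, 0.001, 1.826]
wrist_force: [-20.9, -7.0, 14.4]
width: 0.0151
finger_force: 30.0
```

Run:
```python
from h import *
o=robot.get_obs(); print(o['wrist_force'],o['width'],o['finger_force'])
o=o['tool_pos']; f=json.load(open('f.json')); c,s=np.cos(f[2]),np.sin(f[2]); d=o[:2]-f[:2]
print('local',c*d[0]+s*d[1],-s*d[0]+c*d[1],o[2]-.18-.045)
```

```text
[-20.9239  -7.0103  14.4339] 0.01507239890365625 29.99901831150055
local 0.0026846368080774502 0.04179860641958831 0.09978109775616027
```

Emit:
play_rows:
  translation:
    - [0, -0.05, 0]
    - [0, 0, 0]
    - [0, 0, 0]
    - [0, 0, -0.7]
    - [0, 0, -1]
    - [0, 0, -1]
    - [0, -1, -0.5]
    - [0, -1, 0]
  twist:
    - [0, 0, 0]
    - [0, 0, 0]
    - [0, 0, 0]
    - [0, 0, 0]
    - [0, 0, 0]
    - [0, 0, 0]
    - [0, 0, 0]
    - [0, 0, 0]
  gripper: [-0.3, -0.3, -0.3, -0.3, -0.3, -0.3, 0, 0]

```text
time: 6.75
tool_pos: [0.5118, 0.3322, 0.4514]
ee_rot: [3.132, -0.002, 1.823]
wrist_force: [-0.5, 1.0, 0.7]
width: 0.0448
finger_force: 0.0
```

Emit:
play_rows:
  translation:
    - [-1, -0.5, 0]
    - [-0.5, 0, 0]
    - [0, 0, 0]
  twist:
    - [0, 0, 0]
    - [0, 0, 0]
    - [0, 0, 0]
  gripper: [0, 0, 0]

```text
time: 7.05
tool_pos: [0.5071, 0.2673, 0.4481]
ee_rot: [3.138, 0.001, 1.821]
wrist_force: [1.5, 0.3, -0.6]
width: 0.0468
finger_force: 0.0
```

Run:
```python
from h import *
import cv2
print(robot.get_obs()['tool_pos'])
im=robot.snapshot("wrist"); cv2.imwrite("pics/w2.png",im[:,:,::-1])
m=robot.camera_model("wrist"); print(m)
for n in ["bail_bar_left","bail_bar_right","screw_head","filter_unit","post_left","post_right"]:
    print(n,[(np.round(d["centre"],4),round(d["score"],2)) for d in robot.spot_point(n,"wrist")[:2]])
print(loc(0,.044)[0],loc(0,-.044)[0])
P=[np.r_[loc(0,0)[0],.179]]+[np.r_[loc(0,0)[0],.151]]
for a in np.arange(0,360,30): P.append(np.r_[loc(.0165/np.cos(np.radians(0))*np.cos(np.radians(a)),.0165*np.sin(np.radians(a)))[0],.179])
P=np.array(P);R=cv2.Rodrigues(np.array(m['rvec']))[0];X=P@R.T+np.array(m['tvec']).ravel();s=X[:,:2]/X[:,2:]
s*=1+m['k1']*(s**2).sum(1,keepdims=True);K=np.array(m['camera_matrix']);print((s@K[:2,:2].T+K[:2,2]).round(0))
u,v=(s@K[:2,:2].T+K[:2,2])[0].astype(int); 
c=im[max(v-60,0):v+60,max(u-80,0):u+80]; cv2.imwrite("pics/w2c.png",cv2.resize(c[:,:,::-1],None,fx=5,fy=5,interpolation=cv2.INTER_CUBIC))
```

```text
[0.5071 0.2673 0.4481]
{'camera_matrix': array([[300.741 ,   0.    , 316.7744],
       [  0.    , 300.741 , 202.5475],
       [  0.    ,   0.    ,   1.    ]]), 'k1': -0.0414504290289284, 'rvec': array([-2.881 , -0.3655, -0.049 ]), 'tvec': array([-0.5589,  0.0934,  0.4609])}
bail_bar_left []
bail_bar_right [(array([0.6074, 0.2687, 0.1384]), 0.87)]
screw_head []
filter_unit [(array([0.6201, 0.0464, 0.041 ]), 0.7), (array([0.5945, 0.3077, 0.0014]), 0.56)]
post_left []
post_right [(array([0.536 , 0.1917, 0.1588]), 0.94)]
[0.5837 0.3537] [0.606  0.2686]
[[430. 187.]
 [419. 182.]
 [449. 187.]
 [447. 178.]
 [441. 171.]
 [431. 168.]
 [421. 171.]
 [414. 178.]
 [410. 187.]
 [412. 197.]
 [419. 204.]
 [428. 206.]
 [438. 204.]
 [445. 197.]]
```

View pics/w2c.png

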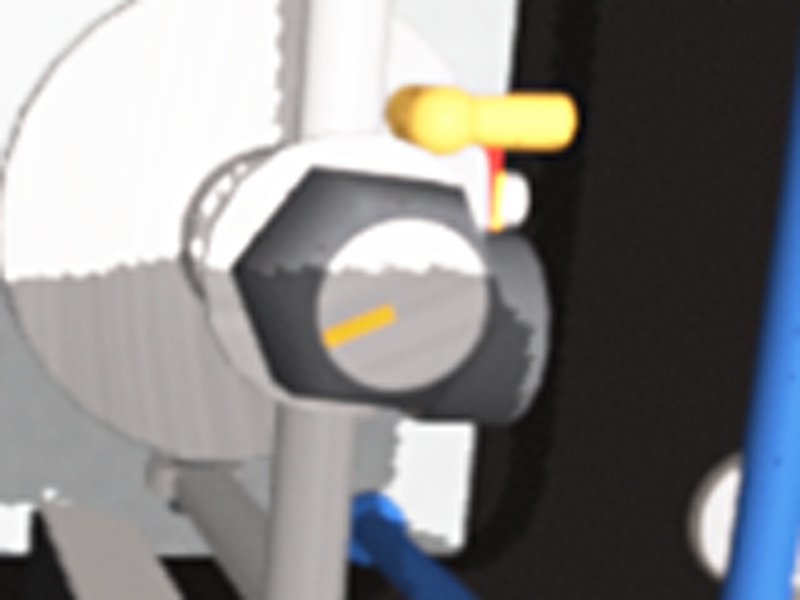

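The crop shows the bail upright with the hex head's top face at crop (403,303), which is pixel (430.6,187.6). That matches the predicted (430,187). The yellow line points to (328,340), so the screw's x axis is at about +22.7° in the filter frame.

Run:
```python
from h import *
rows([(.5005,-.20,.20,1.418,14)])
```

```text
now [0.5071 0.2702 0.446  1.8258] t 7.4
wp 0 T [[-0.81, -0.22, 0.12], [-0.82, -0.2, 0.12], [-0.82, -0.18, 0.12], [-0.83, -0.15, 0.12], [-0.83, -0.13, 0.12], [-0.83, -0.1, 0.12], [-0.84, -0.08, 0.12], [-0.84, -0.05, 0.12], [-0.84, -0.03, 0.12], [-0.84, -0.01, 0.12], [-0.84, 0.02, 0.12], [-0.84, 0.04, 0.12], [-0.84, 0.07, 0.12], [-0.83, 0.09, 0.12]] tz [0.29, 0.29, 0.29, 0.29, 0.29, 0.29, 0.29, 0.29, 0.29, 0.29, 0.29, 0.29, 0.29, 0.29]
```

Emit:
play_rows:
  translation:
    - [-0.81, -0.22, 0.12]
    - [-0.82, -0.2, 0.12]
    - [-0.82, -0.18, 0.12]
    - [-0.83, -0.15, 0.12]
    - [-0.83, -0.13, 0.12]
    - [-0.83, -0.1, 0.12]
    - [-0.84, -0.08, 0.12]
    - [-0.84, -0.05, 0.12]
  twist:
    - [0, 0, 0.29]
    - [0, 0, 0.29]
    - [0, 0, 0.29]
    - [0, 0, 0.29]
    - [0, 0, 0.29]
    - [0, 0, 0.29]
    - [0, 0, 0.29]
    - [0, 0, 0.29]
  gripper: [0, 0, 0, 0, 0, 0, 0, 0]

```text
time: 8.2
tool_pos: [0.5033, -0.0005, 0.4076]
ee_rot: [3.142, -0.0, 1.593]
wrist_force: [0.4, -0.7, 0.2]
width: 0.0464
finger_force: 0.0
```

Emit:
play_rows:
  translation:
    - [-0.84, -0.03, 0.12]
    - [-0.84, -0.01, 0.12]
    - [-0.84, 0.02, 0.12]
    - [-0.84, 0.04, 0.12]
    - [-0.84, 0.07, 0.12]
    - [-0.83, 0.09, 0.12]
    - [0, 0, 0]
    - [0, 0, 0]
  twist:
    - [0, 0, 0.29]
    - [0, 0, 0.29]
    - [0, 0, 0.29]
    - [0, 0, 0.29]
    - [0, 0, 0.29]
    - [0, 0, 0.29]
    - [0, 0, 0]
    - [0, 0, 0]
  gripper: [0, 0, 0, 0, 0, 0, 0, 0]

```text
time: 9.0
tool_pos: [0.5005, -0.2014, 0.3786]
ee_rot: [-3.141, -0.001, 1.418]
wrist_force: [0.7, 0.2, 0.9]
width: 0.0468
finger_force: 0.0
```

Run:
```python
from h import *
import cv2
print(robot.get_obs()['tool_pos'])
im=robot.snapshot("wrist"); cv2.imwrite("pics/w3.png",im[:,:,::-1]); m=robot.camera_model("wrist")
for n in ["spanner_ring","spanner_grip"]:
    print(n,[(np.round(d["centre"],4),round(d["score"],2)) for d in robot.spot_point(n,"wrist")[:2]])
# blue handle -> plane z=.02
h=cv2.cvtColor(im,cv2.COLOR_RGB2HSV); k=((h[:,:,0]>100)&(h[:,:,0]<130)&(h[:,:,1]>130)&(h[:,:,2]>60)).astype(np.uint8)
n,l,st,_=cv2.connectedComponentsWithStats(k); i=1+np.argmax(st[1:,4]); v,u=np.nonzero(l==i); print(st[i])
K=np.array(m['camera_matrix']); d=np.c_[(u-K[0,2])/K[0,0],(v-K[1,2])/K[1,1]]; s=d.copy()
for _ in range(5): s=d/(1+m['k1']*(s**2).sum(1,keepdims=True))
R=cv2.Rodrigues(np.array(m['rvec']))[0]; C=-R.T@np.array(m['tvec']).ravel(); D=np.c_[s,np.ones(len(s))]@R
P=(C+D*((.018-C[2])/D[:,2])[:,None])[:,:2].astype(np.float32)
r=cv2.minAreaRect(P*1000); print(r); c=P.mean(0); w=np.linalg.svd(P-c,full_matrices=False)[2][0]; w*=np.sign(w[1]); print(c,'yaw',np.arctan2(w[1],w[0]), np.ptp((P-c)@w))
```

```text
[ 0.5005 -0.2014  0.3786]
spanner_ring []
spanner_grip [(array([ 0.5008, -0.231 ,  0.0135]), 0.63)]
[ 314  152   17   87 1309]
((504.866943359375, -210.31546020507812), (102.2166519165039, 18.08431053161621), 81.26722717285156)
[ 0.505  -0.2087] yaw 1.4094096 0.102290176
```

View pics/w3.png

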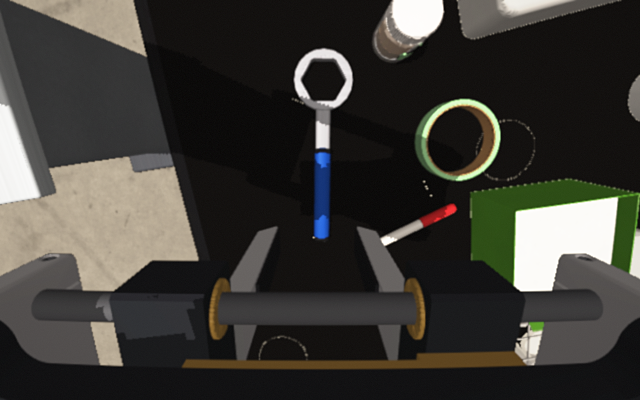

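The wrist view shows the spanner with its ring at (323,78) and blue handle from (322,152) to (321,238). The pen starts at about (385,243), roughly 65 mm clear of the handle, so I can descend with the current opening.

Run:
```python
from h import *
rows([(.5012,-.231,.08,1.413,4),(.5012,-.231,.0215,1.413,2)])
```

```text
now [ 0.5006 -0.2001  0.3794  1.4207] t 9.15
wp 0 T [[-0.19, 0.03, 0.75], [-0.19, 0.03, 0.75], [-0.19, 0.03, 0.75], [-0.19, 0.03, 0.75]] tz [0.02, 0.02, 0.02, 0.02]
wp 1 T [[0.0, 0.0, 0.73], [0.0, 0.0, 0.73]] tz [-0.0, -0.0]
```

Emit:
play_rows:
  translation:
    - [-0.19, 0.03, 0.75]
    - [-0.19, 0.03, 0.75]
    - [-0.19, 0.03, 0.75]
    - [-0.19, 0.03, 0.75]
    - [0, 0, 0.5]
    - [0, 0, 0.5]
    - [0, 0, 0.43]
    - [0, 0, 0]
  twist:
    - [0, 0, 0.02]
    - [0, 0, 0.02]
    - [0, 0, 0.02]
    - [0, 0, 0.02]
    - [0, 0, 0]
    - [0, 0, 0]
    - [0, 0, 0]
    - [0, 0, 0]
  gripper: [0, 0, 0, 0, 0, 0, 0, 0]

```text
time: 9.95
tool_pos: [0.5005, -0.2306, 0.2009]
ee_rot: [-3.14, -0.001, 1.413]
wrist_force: [-0.4, -0.2, -0.2]
width: 0.0471
finger_force: 0.0
```

Emit:
play_rows:
  translation:
    - [0, 0, 0]
    - [0, 0, 0]
    - [0, 0, 0]
    - [0, 0, 0]
    - [0, 0, 0]
    - [0, 0, 0]
  twist:
    - [0, 0, 0]
    - [0, 0, 0]
    - [0, 0, 0]
    - [0, 0, 0]
    - [0, 0, 0]
    - [0, 0, 0]
  gripper: [-1, -1, -1, -1, -1, -1]

```text
time: 10.55
tool_pos: [0.5005, -0.2319, 0.2024]
ee_rot: [3.141, -0.0, 1.411]
wrist_force: [0.5, 1.0, 1.7]
width: 0.0176
finger_force: 30.0
```

Run:
```python
from h import *
rows([(.5012,-.231,.10,1.413,3)])
```

```text
now [ 0.5005 -0.2319  0.2024  1.4106] t 10.55
wp 0 T [[0.01, 0.0, -0.65], [0.01, 0.0, -0.65], [0.01, 0.0, -0.65]] tz [-0.01, -0.01, -0.01]
```

Run:
```python
from h import *
f=json.load(open('f.json'))
a=f[2]+np.radians(22.7); g=np.array(f[:2])-.15*np.array([np.cos(a),np.sin(a)]);print(g,a)
rows([(.5012,-.231,.22,1.411,6),(*g,.222,a,13)])
```

```text
[0.4756 0.2201] 0.6525276622548337
now [ 0.5005 -0.2319  0.2024  1.4106] t 10.55
wp 0 T [[0.0, 0.0, -0.82], [0.0, 0.0, -0.82], [0.0, 0.0, -0.82], [0.0, 0.0, -0.82], [0.0, 0.0, -0.82], [0.0, 0.0, -0.82]] tz [-0.0, -0.0, -0.0, -0.0, -0.0, -0.0]
wp 1 T [[0.85, -0.19, -0.0], [0.84, -0.24, -0.0], [0.82, -0.28, -0.0], [0.8, -0.33, -0.0], [0.78, -0.38, -0.0], [0.76, -0.42, -0.0], [0.73, -0.47, -0.0], [0.7, -0.51, -0.0], [0.67, -0.55, -0.0], [0.64, -0.59, -0.0], [0.61, -0.62, -0.0], [0.57, -0.66, -0.0], [0.53, -0.69, -0.0]] tz [0.58, 0.58, 0.58, 0.58, 0.58, 0.58, 0.58, 0.58, 0.58, 0.58, 0.58, 0.58, 0.58]
```

Emit:
play_rows:
  translation:
    - [0, 0, -0.4]
    - [0, 0, -0.7]
    - [0, 0, -0.95]
    - [0, 0, -1]
    - [0, 0, -1]
    - [0, 0, -0.87]
    - [0.85, -0.19, 0]
    - [0.84, -0.24, 0]
  twist:
    - [0, 0, 0]
    - [0, 0, 0]
    - [0, 0, 0]
    - [0, 0, 0]
    - [0, 0, 0]
    - [0, 0, 0]
    - [0, 0, 0.58]
    - [0, 0, 0.58]
  gripper: [-1, -1, -1, -1, -1, -1, -1, -1]

```text
time: 11.35
tool_pos: [0.496, -0.1624, 0.3997]
ee_rot: [3.14, 0.0, 1.29]
wrist_force: [0.6, -0.2, -2.8]
width: 0.0177
finger_force: 30.0
```

Emit:
play_rows:
  translation:
    - [0.82, -0.28, 0]
    - [0.8, -0.33, 0]
    - [0.78, -0.38, 0]
    - [0.76, -0.42, 0]
    - [0.73, -0.47, 0]
    - [0.7, -0.51, 0]
    - [0.67, -0.55, 0]
    - [0.64, -0.59, 0]
  twist:
    - [0, 0, 0.58]
    - [0, 0, 0.58]
    - [0, 0, 0.58]
    - [0, 0, 0.58]
    - [0, 0, 0.58]
    - [0, 0, 0.58]
    - [0, 0, 0.58]
    - [0, 0, 0.58]
  gripper: [-1, -1, -1, -1, -1, -1, -1, -1]

```text
time: 12.15
tool_pos: [0.4789, 0.116, 0.3978]
ee_rot: [-3.141, 0.002, 0.828]
wrist_force: [1.3, -0.3, -1.9]
width: 0.0178
finger_force: 30.0
```

Emit:
play_rows:
  translation:
    - [0.61, -0.62, 0]
    - [0.57, -0.66, 0]
    - [0.53, -0.69, 0]
    - [0, 0, 0]
    - [0, 0, 0]
  twist:
    - [0, 0, 0.58]
    - [0, 0, 0.58]
    - [0, 0, 0.58]
    - [0, 0, 0]
    - [0, 0, 0]
  gripper: [-1, -1, -1, -1, -1]

```text
time: 12.65
tool_pos: [0.4731, 0.2194, 0.3977]
ee_rot: [3.142, 0.002, 0.659]
wrist_force: [-0.4, 0.5, -1.8]
width: 0.0177
finger_force: 30.0
```

```bash
cat >> h.py <<'E'
import cv2
def proj(P,m):
    P=np.atleast_2d(P);R=cv2.Rodrigues(np.array(m['rvec']))[0];X=P@R.T+np.array(m['tvec']).ravel();s=X[:,:2]/X[:,2:]
    s=s*(1+m['k1']*(s**2).sum(1,keepdims=True));K=np.array(m['camera_matrix']);return s@K[:2,:2].T+K[:2,2]
E
python3 - <<'E'
from h import *
o=robot.get_obs();print(o['tool_pos'],o['ee_rot'],o['width'])
im=robot.snapshot("wrist"); m=robot.camera_model("wrist")
for n in ["spanner_ring","spanner_grip","screw_head"]:
    print(n,[(np.round(d["centre"],4),round(d["score"],2)) for d in robot.spot_point(n,"wrist")[:2]])
p=o['tool_pos'];y=o['ee_rot'][2];d=np.array([np.cos(y),np.sin(y),0]);u=p[2]-.2015
print('ring top centre expected px',proj([*(p+.15*d)[:2],u+.016],m),'screw',proj([*loc(0,0)[0],.179],m))
a=proj([*(p+.15*d)[:2],u+.016],m)[0].astype(int);print(a)
y0,x0=max(a[1]-75,0),max(a[0]-100,0);cv2.imwrite("pics/w4.png",cv2.resize(im[y0:y0+150,x0:x0+200,::-1],None,fx=4,fy=4,interpolation=cv2.INTER_CUBIC));print(x0,y0)
E
```

```text
[0.4731 0.2194 0.3977] [3.1416 0.0024 0.6588] 0.01774407508829109
spanner_ring [(array([0.4755, 0.2212, 0.206 ]), 0.23)]
spanner_grip [(array([0.4714, 0.2213, 0.2057]), 0.8)]
screw_head []
ring top centre expected px [[312.684  -46.7695]] screw [[316.7418 -19.7888]]
[312 -46]
212 0
```

View pics/w4.png

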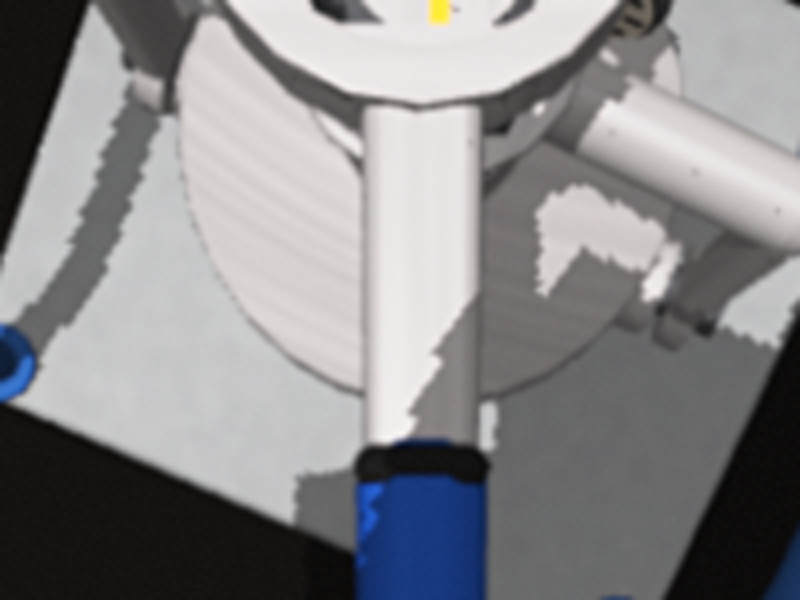

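The crop shows the ring above the head, with the yellow line through the hole at crop x≈440 against the handle axis at x≈422. The ring therefore needs a small shift to image right. I'll average out the pose noise first.

```bash
cat >> h.py <<'E'
def avg(n=8):
    A=[];Ms=[]
    for i in range(n):
        o=robot.get_obs(); A.append(np.r_[o['tool_pos'],o['ee_rot'][2]]); im=robot.snapshot("wrist")
    A=np.array(A); return A.mean(0),A.std(0),im
def back(px,z,m):
    K=np.array(m['camera_matrix']); d=np.array([(px[0]-K[0,2])/K[0,0],(px[1]-K[1,2])/K[1,1]]); s=d
    for _ in range(5): s=d/(1+m['k1']*(s**2).sum())
    R=cv2.Rodrigues(np.array(m['rvec']))[0]; C=-R.T@np.array(m['tvec']).ravel(); D=R.T@np.r_[s,1]
    return C+D*(z-C[2])/D[2]
E
python3 - <<'E'
from h import *
a,s,im=avg(10); print(a,s)
m=robot.camera_model("wrist"); R=cv2.Rodrigues(np.array(m['rvec']))[0]; print('cam',-R.T@np.array(m['tvec']).ravel())
# subpixel marks
h=cv2.cvtColor(im,cv2.COLOR_RGB2HSV); k=(h[:8,:,0]>20)&(h[:8,:,0]<35)&(h[:8,:,1]>130)&(h[:8,:,2]>150); print([ (r,np.nonzero(k[r])[0]) for r in range(8)])
b=(h[:,:,0]>100)&(h[:,:,0]<130)&(h[:,:,1]>130)
for r in (125,135,145):
    x=np.nonzero(b[r,290:345])[0]+290; print(r,x.min(),x.max())
y=a[3]; ty=np.array([np.sin(y),-np.cos(y),0]); tx=np.array([np.cos(y),np.sin(y),0])
u=np.nonzero(k[2])[0].mean()
g=back((317.3,135),.219,m); t=back((u,2),.179,m); print('yellow',t,'lateral rel to handle',(t-g)@ty,'along',(t-g)@tx)
sc=np.r_[loc(0,0)[0],0]; r=np.r_[a[:2],0]+.15*tx; print('pose based ring->screw: along',(sc-r)@tx,'lat',(sc-r)@ty)
E
```

```text
[0.4735 0.2184 0.3987 0.6558] [0.0001 0.0003 0.0001 0.0005]
cam [0.5274 0.259  0.3786]
[(0, array([318, 319, 320, 321, 322])), (1, array([318, 319, 320, 321, 322])), (2, array([318, 319, 320, 321, 322])), (3, array([318, 319, 320, 321, 322])), (4, array([318, 319, 320, 321, 322])), (5, array([319, 320])), (6, array([], dtype=int64)), (7, array([], dtype=int64))]
125 301 332
135 301 332
145 300 332
yellow [0.5875 0.3032 0.179 ] lateral rel to handle 0.0014802689894168933 along 0.07747034425043742
pose based ring->screw: along 0.0026967188826550067 lat 0.00044904592148427806
```

Run:
```python
from h import *
im=robot.snapshot("wrist"); m=robot.camera_model("wrist"); a=robot.get_obs(); p=a['tool_pos'];y=a['ee_rot'][2]
tx=np.array([np.cos(y),np.sin(y),0]); u=p[2]-.2015
for z,row in ((u,26.2),(u+.016,23.5)):
    e=back((312,row),z,m); print('ring centre along from TCP by image',(e-p)@tx+.0315)
for r in (4,5): print('tip along',(back((320,r),.179,m)-p)@tx)
print('screw centre along', (np.r_[loc(0,0)[0],0]-p)@tx)
cv2.imwrite("pics/w5.png",cv2.resize(im[0:50,270:370,::-1],None,fx=8,fy=8,interpolation=cv2.INTER_CUBIC))
```

```text
ring centre along from TCP by image 0.15424550765679024
ring centre along from TCP by image 0.1505951396646463
tip along 0.1406614794844901
tip along 0.14011159898115702
screw centre along 0.15241688129965023
```

View pics/w5.png

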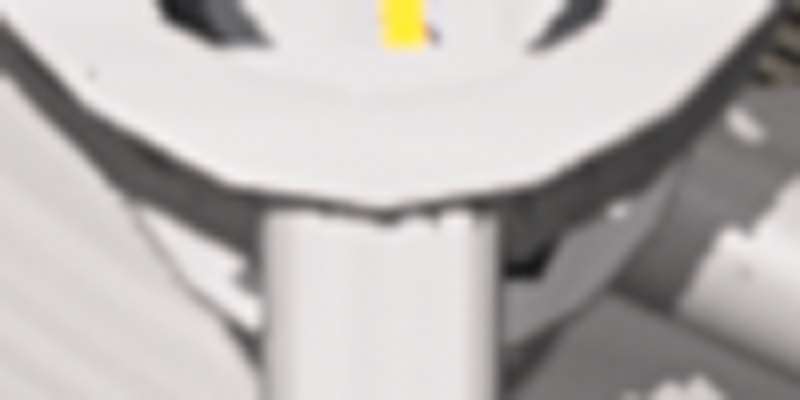

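The crop shows the ring centred at u≈318 and the yellow line at u≈320.6, so the screw sits about 1.5 mm to image right and 2 mm further ahead. I'll shift by that much and lower.

Emit:
play_rows:
  translation:
    - [0.055, 0.03, 0.1]
    - [0, 0, 0.2]
    - [0, 0, 0.15]
    - [0, 0, 0.15]
    - [0, 0, 0.15]
    - [0, 0, 0.1]
    - [0, 0, 0]
  twist:
    - [0, 0, 0]
    - [0, 0, 0]
    - [0, 0, 0]
    - [0, 0, 0]
    - [0, 0, 0]
    - [0, 0, 0]
    - [0, 0, 0]
  gripper: [-1, -1, -1, -1, -1, -1, -1]

```text
time: 14.1
tool_pos: [0.4757, 0.2194, 0.3637]
ee_rot: [-3.141, 0.002, 0.657]
wrist_force: [-0.8, -0.2, -2.9]
width: 0.0176
finger_force: 30.0
```

Emit:
play_rows:
  translation:
    - [0, 0, 0.1]
    - [0, 0, 0.1]
    - [0, 0, 0.06]
    - [0, 0, 0]
    - [0, 0, 0]
  twist:
    - [0, 0, 0]
    - [0, 0, 0]
    - [0, 0, 0]
    - [0, 0, 0]
    - [0, 0, 0]
  gripper: [-1, -1, -1, -1, -1]

```text
time: 14.6
tool_pos: [0.4759, 0.2195, 0.3544]
ee_rot: [3.142, -0.0, 0.657]
wrist_force: [0.2, 0.2, -1.8]
width: 0.0177
finger_force: 30.0
```

Emit:
play_rows:
  translation:
    - [0.012, -0.3, 0]
    - [0.012, -0.3, 0]
    - [0.012, -0.3, 0]
    - [0.012, -0.3, 0]
    - [0.012, -0.3, 0]
    - [0.012, -0.3, 0]
    - [0.012, -0.3, 0]
    - [0.012, -0.3, 0]
  twist:
    - [0, 0, 0.8]
    - [0, 0, 0.8]
    - [0, 0, 0.8]
    - [0, 0, 0.8]
    - [0, 0, 0.8]
    - [0, 0, 0.8]
    - [0, 0, 0.8]
    - [0, 0, 0.8]
  gripper: [-1, -1, -1, -1, -1, -1, -1, -1]

```text
time: 15.4
tool_pos: [0.4442, 0.3085, 0.3538]
ee_rot: [3.139, 0.002, 0.014]
wrist_force: [-0.5, -2.7, -3.7]
width: 0.0174
finger_force: 30.0
```

Run:
```python
from h import *
o=robot.get_obs();print(o['tool_pos'],o['ee_rot'],o['joint_positions'],o['wrist_force'],o['wrist_torque'])
p=o['tool_pos'];y=o['ee_rot'][2];print('ring',p[:2]+.15*np.array([np.cos(y),np.sin(y)]),'local yaw',np.degrees(y-loc(0,0)[1]))
```

```text
[0.4442 0.3085 0.3538] [3.1391 0.0019 0.0136] [ 0.5025  0.0833  1.4757 -0.0013  1.5855  2.0597] [-0.5232 -2.7081 -3.6829] [-0.4189  0.2938  0.1606]
ring [0.5942 0.3105] local yaw -13.907890898049256
```

Emit:
play_rows:
  translation:
    - [0.012, -0.3, 0]
    - [0.012, -0.3, 0]
    - [0.012, -0.3, 0]
    - [0.012, -0.3, 0]
    - [0.003, -0.15, 0]
    - [0, 0, 0]
  twist:
    - [0, 0, 0.8]
    - [0, 0, 0.8]
    - [0, 0, 0.8]
    - [0, 0, 0.8]
    - [0, 0, 0.4]
    - [0, 0, 0]
  gripper: [-1, -1, -1, -1, -1, -1]

```text
time: 16.0
tool_pos: [0.4532, 0.362, 0.3537]
ee_rot: [3.14, 0.001, -0.342]
wrist_force: [-1.7, -1.1, -3.1]
width: 0.0179
finger_force: 30.0
```

```bash
cat >> h.py <<'E'
def st():
    o=robot.get_obs();p=o['tool_pos'];y=o['ee_rot'][2];print(o['time'],p,o['ee_rot'],'j6',o['joint_positions'][5],o['wrist_force'],o['wrist_torque'])
    print('ring',p[:2]+.15*np.array([np.cos(y),np.sin(y)]),'local yaw',np.degrees(y-loc(0,0)[1]))
E
python3 -c "
from h import *
st()"
```

```text
16.0 [0.4532 0.362  0.3537] [ 3.1399  0.0015 -0.3425] j6 2.4894877844586745 [-1.7034 -1.1348 -3.0661] [-0.1187  0.525  -0.093 ]
ring [0.5945 0.3116] local yaw -34.30817783458575
```

Emit:
play_rows:
  translation:
    - [0.005, 0.19, 0]
    - [0, 0, -0.2]
    - [0, 0, -0.4]
    - [0, 0, -0.4]
    - [0.017, 0.356, 0]
    - [0.017, 0.356, 0]
    - [0.017, 0.356, 0]
    - [0.017, 0.356, 0]
  twist:
    - [0, 0, -0.5]
    - [0, 0, 0]
    - [0, 0, 0]
    - [0, 0, 0]
    - [0, 0, -0.95]
    - [0, 0, -0.95]
    - [0, 0, -0.95]
    - [0, 0, -0.95]
  gripper: [-1, -1, -1, -1, -1, -1, -1, -1]

```text
time: 16.8
tool_pos: [0.4452, 0.2976, 0.3957]
ee_rot: [-3.14, -0.003, 0.09]
wrist_force: [0.5, 0.6, -2.4]
width: 0.0178
finger_force: 30.0
```

Emit:
play_rows:
  translation:
    - [0.017, 0.356, 0]
    - [0.017, 0.356, 0]
    - [0.017, 0.356, 0]
    - [0.017, 0.356, 0]
    - [0.017, 0.356, 0]
    - [0.017, 0.356, 0]
    - [0.017, 0.356, 0]
    - [0.017, 0.356, 0]
  twist:
    - [0, 0, -0.95]
    - [0, 0, -0.95]
    - [0, 0, -0.95]
    - [0, 0, -0.95]
    - [0, 0, -0.95]
    - [0, 0, -0.95]
    - [0, 0, -0.95]
    - [0, 0, -0.95]
  gripper: [-1, -1, -1, -1, -1, -1, -1, -1]

```text
time: 17.6
tool_pos: [0.4957, 0.198, 0.3958]
ee_rot: [3.14, -0.003, 0.85]
wrist_force: [0.7, 0.4, -2.5]
width: 0.0178
finger_force: 30.0
```

Emit:
play_rows:
  translation:
    - [0, 0, 0]
    - [0, 0, 0]
  twist:
    - [0, 0, 0]
    - [0, 0, 0]
  gripper: [-1, -1]

```text
time: 17.8
tool_pos: [0.4954, 0.1986, 0.395]
ee_rot: [3.141, -0.001, 0.844]
wrist_force: [-0.7, 0.3, -2.8]
width: 0.0179
finger_force: 30.0
```

Run:
```python
from h import *
im=robot.snapshot("wrist"); m=robot.camera_model("wrist")
st()
h=cv2.cvtColor(im,cv2.COLOR_RGB2HSV); k=(h[:12,250:390,0]>20)&(h[:12,250:390,0]<35)&(h[:12,250:390,1]>130)&(h[:12,250:390,2]>150); v,u=np.nonzero(k);print(len(u),u.mean()+250 if len(u) else 0)
cv2.imwrite("pics/w6.png",cv2.resize(im[0:60,260:380,::-1],None,fx=6,fy=6,interpolation=cv2.INTER_CUBIC))
```

```text
17.85 [0.4951 0.1989 0.3949] [ 3.1415 -0.0012  0.845 ] j6 1.001279019911143 [-0.231  -0.1792 -2.1049] [-0.1602  0.2138  0.0219]
ring [0.5947 0.3111] local yaw 33.73043386751384
18 299.44444444444446
```

View pics/w6.png

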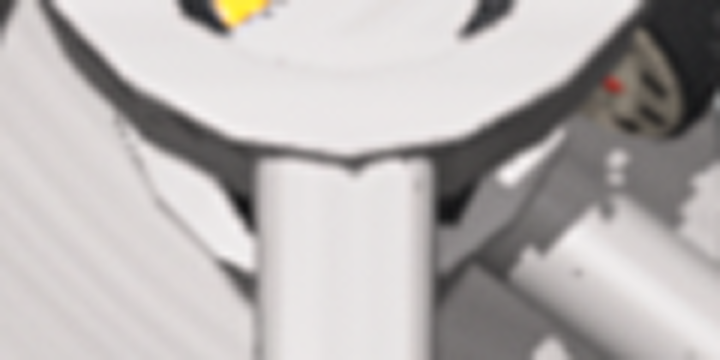

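The crop shows the hole centred on the head, with its dark corners symmetric at x≈200 and x≈490. The yellow line is about 60° to the left, as expected, so I'll seat it and take the second stroke.

Emit:
play_rows:
  translation:
    - [0, 0, 0.2]
    - [0, 0, 0.2]
    - [0, 0, 0.2]
    - [0, 0, 0.2]
    - [0, 0, 0.16]
    - [0, 0, 0.1]
    - [0, 0, 0]
  twist:
    - [0, 0, 0]
    - [0, 0, 0]
    - [0, 0, 0]
    - [0, 0, 0]
    - [0, 0, 0]
    - [0, 0, 0]
    - [0, 0, 0]
  gripper: [-1, -1, -1, -1, -1, -1, -1]

```text
time: 18.55
tool_pos: [0.4952, 0.1984, 0.3516]
ee_rot: [-3.141, 0.001, 0.847]
wrist_force: [-0.3, -0.5, -0.9]
width: 0.0172
finger_force: 30.0
```

Emit:
play_rows:
  translation:
    - [0.012, -0.3, 0]
    - [0.012, -0.3, 0]
    - [0.012, -0.3, 0]
    - [0.012, -0.3, 0]
    - [0.012, -0.3, 0]
    - [0.012, -0.3, 0]
    - [0.012, -0.3, 0]
    - [0.012, -0.3, 0]
  twist:
    - [0, 0, 0.8]
    - [0, 0, 0.8]
    - [0, 0, 0.8]
    - [0, 0, 0.8]
    - [0, 0, 0.8]
    - [0, 0, 0.8]
    - [0, 0, 0.8]
    - [0, 0, 0.8]
  gripper: [-1, -1, -1, -1, -1, -1, -1, -1]

```text
time: 19.35
tool_pos: [0.4473, 0.28, 0.3523]
ee_rot: [3.14, 0.002, 0.203]
wrist_force: [-0.8, -4.0, 0.2]
width: 0.0179
finger_force: 30.0
```

Emit:
play_rows:
  translation:
    - [0.012, -0.3, 0]
    - [0.012, -0.3, 0]
    - [0.012, -0.3, 0]
    - [0.012, -0.3, 0]
    - [0.012, -0.3, 0]
    - [0.012, -0.3, 0]
    - [0.012, -0.3, 0]
    - [0, 0, 0]
  twist:
    - [0, 0, 0.8]
    - [0, 0, 0.8]
    - [0, 0, 0.8]
    - [0, 0, 0.8]
    - [0, 0, 0.8]
    - [0, 0, 0.8]
    - [0, 0, 0.8]
    - [0, 0, 0]
  gripper: [-1, -1, -1, -1, -1, -1, -1, -1]

```text
time: 20.15
tool_pos: [0.4536, 0.3635, 0.352]
ee_rot: [3.14, 0.001, -0.352]
wrist_force: [-2.5, -2.6, 1.5]
width: 0.0178
finger_force: 30.0
```

```bash
python3 -c "
from h import *
st()"
```

```text
20.15 [0.4536 0.3635 0.352 ] [ 3.1401  0.0013 -0.3522] j6 2.5010012751672406 [-2.5058 -2.5554  1.4703] [-0.3311  0.7817 -0.026 ]
ring [0.5944 0.3118] local yaw -34.86666989822697
```

Emit:
play_rows:
  translation:
    - [0.005, 0.19, 0]
    - [0, 0, -0.2]
    - [0, 0, -0.45]
    - [0, 0, -0.45]
    - [0.017, 0.356, 0]
    - [0.017, 0.356, 0]
    - [0.017, 0.356, 0]
    - [0.017, 0.356, 0]
  twist:
    - [0, 0, -0.5]
    - [0, 0, 0]
    - [0, 0, 0]
    - [0, 0, 0]
    - [0, 0, -0.95]
    - [0, 0, -0.95]
    - [0, 0, -0.95]
    - [0, 0, -0.95]
  gripper: [-1, -1, -1, -1, -1, -1, -1, -1]

```text
time: 20.95
tool_pos: [0.4451, 0.299, 0.3969]
ee_rot: [-3.14, -0.002, 0.081]
wrist_force: [0.3, -0.2, -1.5]
width: 0.0176
finger_force: 30.0
```

Emit:
play_rows:
  translation:
    - [0.017, 0.356, 0]
    - [0.017, 0.356, 0]
    - [0.017, 0.356, 0]
    - [0.017, 0.356, 0]
    - [0.017, 0.356, 0]
    - [0.017, 0.356, 0]
    - [0.017, 0.356, 0]
    - [0.017, 0.356, 0]
  twist:
    - [0, 0, -0.95]
    - [0, 0, -0.95]
    - [0, 0, -0.95]
    - [0, 0, -0.95]
    - [0, 0, -0.95]
    - [0, 0, -0.95]
    - [0, 0, -0.95]
    - [0, 0, -0.95]
  gripper: [-1, -1, -1, -1, -1, -1, -1, -1]

```text
time: 21.75
tool_pos: [0.4947, 0.1989, 0.3969]
ee_rot: [3.14, -0.002, 0.841]
wrist_force: [0.8, -0.2, -2.1]
width: 0.0177
finger_force: 30.0
```

Emit:
play_rows:
  translation:
    - [0, 0, 0]
    - [0, 0, 0]
  twist:
    - [0, 0, 0]
    - [0, 0, 0]
  gripper: [-1, -1]

```text
time: 21.95
tool_pos: [0.4942, 0.1995, 0.3963]
ee_rot: [-3.142, -0.001, 0.834]
wrist_force: [0.5, 0.1, -2.1]
width: 0.0175
finger_force: 30.0
```

```bash
python3 -c "
from h import *
st()"
```

```text
21.95 [0.4942 0.1995 0.3963] [-3.1415 -0.0013  0.8343] j6 1.0137034916757155 [ 0.508   0.103  -2.1491] [-0.1175  0.2324 -0.001 ]
ring [0.595  0.3106] local yaw 33.11231716741672
```

Emit:
play_rows:
  translation:
    - [0, 0, 0.2]
    - [0, 0, 0.2]
    - [0, 0, 0.2]
    - [0, 0, 0.2]
    - [0, 0, 0.2]
    - [0, 0, 0.1]
    - [0, 0, 0]
  twist:
    - [0, 0, 0]
    - [0, 0, 0]
    - [0, 0, 0]
    - [0, 0, 0]
    - [0, 0, 0]
    - [0, 0, 0]
    - [0, 0, 0]
  gripper: [-1, -1, -1, -1, -1, -1, -1]

```text
time: 22.65
tool_pos: [0.494, 0.1994, 0.3514]
ee_rot: [-3.141, 0.001, 0.837]
wrist_force: [-0.9, -1.6, -0.6]
width: 0.0179
finger_force: 30.0
```

Emit:
play_rows:
  translation:
    - [0.012, -0.3, 0]
    - [0.006, -0.22, 0]
    - [0.006, -0.22, 0]
    - [0.006, -0.22, 0]
  twist:
    - [0, 0, 0.8]
    - [0, 0, 0.6]
    - [0, 0, 0.6]
    - [0, 0, 0.6]
  gripper: [-1, -1, -1, -1]

```text
time: 23.05
tool_pos: [0.4697, 0.2268, 0.3521]
ee_rot: [3.133, 0.002, 0.574]
wrist_force: [2.9, -11.9, -0.8]
width: 0.018
finger_force: 30.4
```

```bash
python3 -c "
from h import *
st()"
```

```text
23.05 [0.4697 0.2268 0.3521] [3.1334 0.0021 0.5738] j6 1.3404401143421605 [  2.929  -11.8648  -0.7678] [-2.2953 -0.382   0.5315]
ring [0.5957 0.3082] local yaw 18.191266568367027
```

Emit:
play_rows:
  translation:
    - [0.003, -0.18, 0]
    - [0, 0, 0]
    - [0, 0, 0]
    - [0, 0, 0]
  twist:
    - [0, 0, 0.4]
    - [0, 0, 0]
    - [0, 0, 0]
    - [0, 0, 0]
  gripper: [-1, -1, -1, -1]

```text
time: 23.45
tool_pos: [0.4662, 0.2323, 0.3521]
ee_rot: [3.133, 0.002, 0.536]
wrist_force: [2.0, -11.2, -0.5]
width: 0.0179
finger_force: 30.3
```

```bash
python3 -c "
from h import *
st()"
```

```text
23.45 [0.4662 0.2323 0.3521] [3.133  0.0023 0.5359] j6 1.390891595074454 [  1.9918 -11.2465  -0.5436] [-2.1072 -0.1238  0.5079]
ring [0.5952 0.3089] local yaw 16.01736047122974
```

Emit:
play_rows:
  translation:
    - [0.003, -0.2, 0]
    - [0.003, -0.2, 0]
    - [0, 0, 0]
    - [0, 0, 0]
  twist:
    - [0, 0, 0.5]
    - [0, 0, 0.5]
    - [0, 0, 0]
    - [0, 0, 0]
  gripper: [-1, -1, -1, -1]

```text
time: 23.85
tool_pos: [0.459, 0.2456, 0.3522]
ee_rot: [3.13, 0.001, 0.435]
wrist_force: [3.5, -13.1, -1.5]
width: 0.0176
finger_force: 30.1
```

```bash
python3 -c "
from h import *
st()"
```

```text
23.85 [0.459  0.2456 0.3522] [3.1296 0.0014 0.4346] j6 1.521958975832137 [  3.5249 -13.0878  -1.4868] [-2.6961 -0.3597  0.3476]
ring [0.5951 0.3087] local yaw 10.21259723692964
```

Run:
```python
from h import *
w=robot.snapshot("wrist"); s=robot.snapshot("scene"); t=robot.snapshot("top"); st()
P=np.r_[loc(0,0)[0],.17]
def crop(im,c,hw,hh,f):
    u,v=proj(P,robot.camera_model(c))[0].astype(int); print(c,u,v)
    return cv2.resize(im[max(v-hh,0):v+hh,max(u-hw,0):u+hw],(2*hw*f,2*hh*f),interpolation=cv2.INTER_CUBIC)
a=crop(s,"scene",40,30,5); b=crop(t,"top",40,30,5); c=cv2.resize(w[0:150,220:420],(400,300)); d=cv2.resize(w,(400,250)); d=cv2.copyMakeBorder(d,0,50,0,0,cv2.BORDER_CONSTANT)
cv2.imwrite("pics/c7.png",np.vstack([np.hstack([a,b]),np.hstack([c,d])])[:,:,::-1])
```

```text
24.0 [0.459  0.2455 0.3523] [3.1299 0.0013 0.4344] j6 1.5219780308713313 [  2.9517 -13.9995  -0.505 ] [-2.6638 -0.356   0.3296]
ring [0.5951 0.3087] local yaw 10.201594821492439
scene 303 157
top 258 168
```

View pics/c7.png

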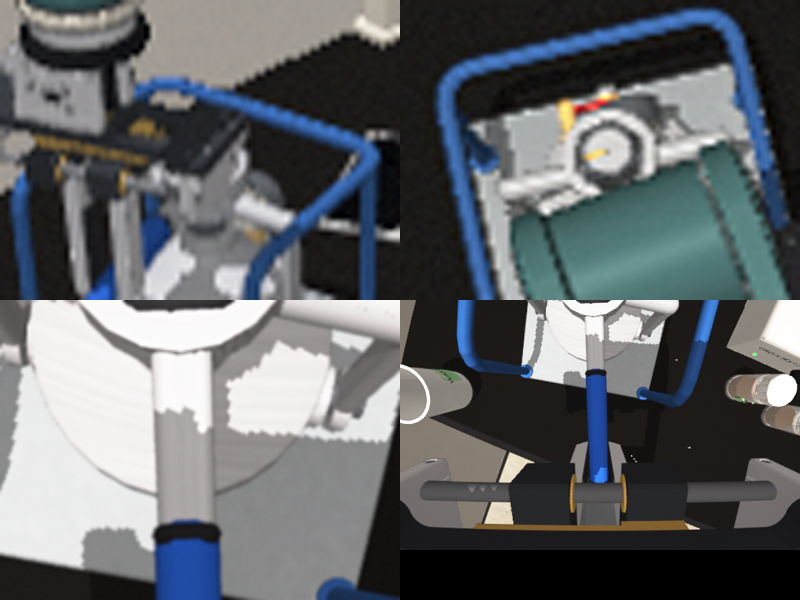

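The composite's top view shows the yellow line running from the hex centre at (603,152) to (585,158). That puts the turn since the start at about 111 ± 8°. The wrist view shows the handle pushed slightly left at (313,130), so it is flexing in the grip. This looks like the stop, and I'll confirm it by backing off and measuring force as I push again.

Emit:
play_rows:
  translation:
    - [0.019, 0.374, 0]
    - [0.019, 0.374, 0]
    - [0, 0, 0]
    - [0, 0, 0]
  twist:
    - [0, 0, -1]
    - [0, 0, -1]
    - [0, 0, 0]
    - [0, 0, 0]
  gripper: [-1, -1, -1, -1]

```text
time: 24.4
tool_pos: [0.4741, 0.2208, 0.3521]
ee_rot: [3.135, 0.002, 0.634]
wrist_force: [1.9, -9.3, -2.6]
width: 0.0176
finger_force: 29.9
```

Emit:
play_rows:
  translation:
    - [0.002, -0.15, 0]
    - [0, 0, 0]
  twist:
    - [0, 0, 0.4]
    - [0, 0, 0]
  gripper: [-1, -1]

```text
time: 24.6
tool_pos: [0.4706, 0.2256, 0.3523]
ee_rot: [3.133, 0.002, 0.594]
wrist_force: [2.4, -10.7, -1.0]
width: 0.0178
finger_force: 29.9
```

Emit:
play_rows:
  translation:
    - [0.002, -0.15, 0]
    - [0, 0, 0]
  twist:
    - [0, 0, 0.4]
    - [0, 0, 0]
  gripper: [-1, -1]

```text
time: 24.8
tool_pos: [0.4675, 0.2302, 0.3524]
ee_rot: [3.13, 0.001, 0.554]
wrist_force: [4.4, -11.7, -1.0]
width: 0.018
finger_force: 30.0
```

Emit:
play_rows:
  translation:
    - [0.002, -0.15, 0]
    - [0, 0, 0]
  twist:
    - [0, 0, 0.4]
    - [0, 0, 0]
  gripper: [-1, -1]

```text
time: 25.0
tool_pos: [0.4647, 0.2349, 0.3524]
ee_rot: [3.128, 0.001, 0.514]
wrist_force: [4.9, -14.9, -1.0]
width: 0.0175
finger_force: 30.1
```

Emit:
play_rows:
  translation:
    - [0.019, 0.374, 0]
    - [0.019, 0.374, 0]
    - [0, 0, 0]
  twist:
    - [0, 0, -1]
    - [0, 0, -1]
    - [0, 0, 0]
  gripper: [-1, -1, -1]

```text
time: 25.3
tool_pos: [0.4815, 0.2116, 0.352]
ee_rot: [3.139, 0.002, 0.715]
wrist_force: [-0.0, -4.9, -1.6]
width: 0.0176
finger_force: 29.9
```

```bash
python3 -c "
from h import *
st()"
```

```text
25.3 [0.4815 0.2116 0.352 ] [3.1386 0.0019 0.7152] j6 1.1629161606683807 [-0.0205 -4.8525 -1.5976] [-1.0172  0.2375 -0.0407]
ring [0.5947 0.31  ] local yaw 26.288859277352742
```

Emit:
play_rows:
  translation:
    - [0.015, 0.33, 0]
    - [0, 0, 0]
  twist:
    - [0, 0, -0.9]
    - [0, 0, 0]
  gripper: [-1, -1]

```text
time: 25.5
tool_pos: [0.4904, 0.2027, 0.352]
ee_rot: [3.14, 0.001, 0.805]
wrist_force: [-0.3, -3.8, -1.7]
width: 0.018
finger_force: 30.0
```

Emit:
play_rows:
  translation:
    - [0, 0, -0.3]
    - [0, 0, -0.5]
    - [0, 0, -0.5]
    - [0, 0, -0.2]
    - [-0.9, 0, 0]
    - [-0.9, 0, 0]
    - [0, 0, 0]
    - [0, 0, 0]
  twist:
    - [0, 0, 0]
    - [0, 0, 0]
    - [0, 0, 0]
    - [0, 0, 0]
    - [0, 0, 0]
    - [0, 0, 0]
    - [0, 0, 0]
    - [0, 0, 0]
  gripper: [-1, -1, -1, -1, -1, -1, -1, -1]

```text
time: 26.3
tool_pos: [0.4394, 0.1524, 0.4125]
ee_rot: [3.141, -0.002, 0.807]
wrist_force: [0.5, 0.8, -2.8]
width: 0.0178
finger_force: 30.0
```

Run:
```python
from h import *
im=robot.snapshot("wrist"); m=robot.camera_model("wrist"); t=robot.snapshot("top"); mt=robot.camera_model("top"); st()
for n,i,mm in (("wrist",im,m),("top",t,mt)):
    S=np.r_[loc(0,0)[0],.178]; u0,v0=proj(S,mm)[0]; print(n,u0,v0)
    h=cv2.cvtColor(i,cv2.COLOR_RGB2HSV); k=(h[:,:,0]>18)&(h[:,:,0]<35)&(h[:,:,1]>110)&(h[:,:,2]>130)
    v,u=np.nonzero(k); P=np.array([back(x,.178,mm) for x in zip(u,v)]) if len(u)<20000 else None
    d=np.linalg.norm(P[:,:2]-S[:2],axis=1); s=d<.019; print(s.sum()); Q=P[s][:,:2]
    if s.sum()>3:
        c=Q.mean(0); w=np.linalg.svd(Q-c,full_matrices=False)[2][0]; f=loc(0,0)[1]
        dd=c-S[:2]; w=w*np.sign(w@dd); print('centroid local ang',np.degrees(np.arctan2(dd[1],dd[0])-f),'svd ang',np.degrees(np.arctan2(w[1],w[0])-f),'r',np.linalg.norm(dd))
u0,v0=proj(S,m)[0].astype(int) if 0 else proj(S,mt)[0].astype(int)
a=proj(S,m)[0].astype(int); y0=max(a[1]-37,0);x0=max(a[0]-50,0)
A=cv2.resize(im[y0:y0+75,x0:x0+100],(400,300),interpolation=cv2.INTER_CUBIC);B=cv2.resize(t[v0-30:v0+30,u0-40:u0+40],(400,300),interpolation=cv2.INTER_CUBIC)
cv2.imwrite("pics/c8.png",np.hstack([A,B])[:,:,::-1])
```

```text
26.4 [0.4401 0.1528 0.4122] [-3.1416 -0.0014  0.8074] j6 0.9755128288543999 [-0.3822  0.4599 -2.7855] [-0.1201  0.2211  0.0031]
ring [0.5438 0.2612] local yaw 31.57553233633806
wrist 319.2673574815045 -128.61489276952256
0
top 258.3818305010526 167.70793469342476
4
centroid local ang 99.87388236439566 svd ang 99.5492051610163 r 0.006615237048170832
```

Emit:
play_rows:
  translation:
    - [0, 0, -0.76]
    - [0.82, -0.42, 0]
    - [0.82, -0.42, 0]
    - [0.82, -0.42, 0]
    - [0.82, -0.42, 0]
    - [0, 0, 0]
    - [0, 0, 0]
  twist:
    - [0, 0, 0]
    - [0, 0, 0]
    - [0, 0, 0]
    - [0, 0, 0]
    - [0, 0, 0]
    - [0, 0, 0]
    - [0, 0, 0]
  gripper: [-1, -1, -1, -1, -1, -1, -1]

```text
time: 27.1
tool_pos: [0.4825, 0.2948, 0.4412]
ee_rot: [-3.141, 0.002, 0.809]
wrist_force: [0.4, -0.1, -2.1]
width: 0.0178
finger_force: 30.0
```

Run:
```python
from h import *
im=robot.snapshot("wrist"); m=robot.camera_model("wrist"); st()
S=np.r_[loc(0,0)[0],.1768]; u0,v0=proj(S,m)[0]; print(u0,v0)
h=cv2.cvtColor(im,cv2.COLOR_RGB2HSV); k=(h[:,:,0]>18)&(h[:,:,0]<35)&(h[:,:,1]>110)&(h[:,:,2]>100)
v,u=np.nonzero(k); P=np.array([back(x,.1768,m) for x in zip(u,v)])
d=np.linalg.norm(P[:,:2]-S[:2],axis=1); s=d<.021; Q=P[s][:,:2]; f=loc(0,0)[1]; print(s.sum())
c=Q.mean(0); w=np.linalg.svd(Q-c,full_matrices=False)[2][0]; dd=c-S[:2]; w=w*np.sign(w@dd)
print('centroid ang',np.degrees(np.arctan2(dd[1],dd[0])-f),'svd ang',np.degrees(np.arctan2(w[1],w[0])-f),np.linalg.norm(dd))
x0,y0=max(int(u0)-50,0),max(int(v0)-37,0)
cv2.imwrite("pics/c9.png",cv2.resize(im[y0:y0+75,x0:x0+100,::-1],(800,600),interpolation=cv2.INTER_CUBIC));print(x0,y0)
```

```text
27.15 [0.4824 0.2939 0.4417] [-3.1414  0.0012  0.8076] j6 1.2100709472857283 [-0.1148 -0.3926 -1.3804] [-0.1305  0.1659 -0.0211]
ring [0.586  0.4023] local yaw 31.58554581558723
404.82761937325677 98.73090833234973
66
centroid ang 108.83632342522607 svd ang 97.45899228506627 0.004774300485456467
354 61
```

View pics/c9.png

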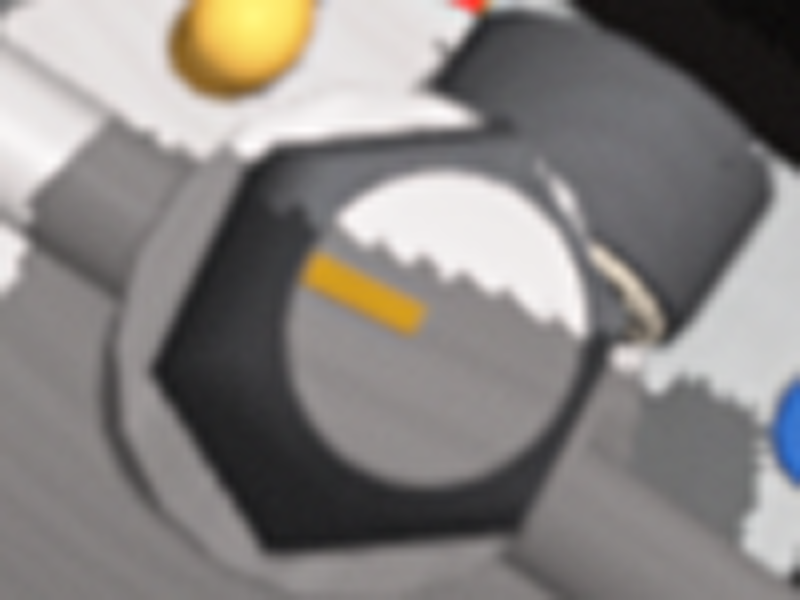

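The crop shows the yellow line from (425,320) to (310,265), so the screw x axis is at −82.5° in the filter frame. That is 105° turned since the start, within the 100–117° range expected at the stop. The screw did not move under about 15 N on the handle, so it is at its stop. Next I'll return the spanner to its original free spot.

Run:
```python
from h import *
rows([(.5012,-.231,.22,1.413,15),(.5012,-.231,.022,1.413,6)])
```

```text
now [0.4824 0.2939 0.4417 0.8076] t 27.15
wp 0 T [[-0.61, 0.63, 0.07], [-0.64, 0.6, 0.07], [-0.66, 0.58, 0.07], [-0.68, 0.55, 0.07], [-0.7, 0.52, 0.07], [-0.72, 0.49, 0.07], [-0.74, 0.46, 0.07], [-0.76, 0.43, 0.07], [-0.78, 0.4, 0.07], [-0.79, 0.37, 0.07], [-0.81, 0.34, 0.07], [-0.82, 0.3, 0.07], [-0.83, 0.27, 0.07], [-0.84, 0.24, 0.07], [-0.85, 0.2, 0.07]] tz [-0.4, -0.4, -0.4, -0.4, -0.4, -0.4, -0.4, -0.4, -0.4, -0.4, -0.4, -0.4, -0.4, -0.4, -0.4]
wp 1 T [[0.0, 0.0, 0.83], [0.0, 0.0, 0.83], [0.0, 0.0, 0.83], [0.0, 0.0, 0.83], [0.0, 0.0, 0.83], [0.0, 0.0, 0.83]] tz [-0.0, -0.0, -0.0, -0.0, -0.0, -0.0]
```

Emit:
play_rows:
  translation:
    - [-0.61, 0.63, 0.07]
    - [-0.64, 0.6, 0.07]
    - [-0.66, 0.58, 0.07]
    - [-0.68, 0.55, 0.07]
    - [-0.7, 0.52, 0.07]
    - [-0.72, 0.49, 0.07]
    - [-0.74, 0.46, 0.07]
    - [-0.76, 0.43, 0.07]
  twist:
    - [0, 0, -0.4]
    - [0, 0, -0.4]
    - [0, 0, -0.4]
    - [0, 0, -0.4]
    - [0, 0, -0.4]
    - [0, 0, -0.4]
    - [0, 0, -0.4]
    - [0, 0, -0.4]
  gripper: [-1, -1, -1, -1, -1, -1, -1, -1]

```text
time: 27.95
tool_pos: [0.4907, 0.0115, 0.4205]
ee_rot: [3.14, -0.0, 1.127]
wrist_force: [0.3, -0.0, -2.7]
width: 0.0178
finger_force: 30.0
```

Emit:
play_rows:
  translation:
    - [-0.78, 0.4, 0.07]
    - [-0.79, 0.37, 0.07]
    - [-0.81, 0.34, 0.07]
    - [-0.82, 0.3, 0.07]
    - [-0.83, 0.27, 0.07]
    - [-0.84, 0.24, 0.07]
    - [-0.85, 0.2, 0.07]
    - [0, 0, 0]
  twist:
    - [0, 0, -0.4]
    - [0, 0, -0.4]
    - [0, 0, -0.4]
    - [0, 0, -0.4]
    - [0, 0, -0.4]
    - [0, 0, -0.4]
    - [0, 0, -0.4]
    - [0, 0, 0]
  gripper: [-1, -1, -1, -1, -1, -1, -1, -1]

```text
time: 28.75
tool_pos: [0.4979, -0.2352, 0.3998]
ee_rot: [-3.141, 0.002, 1.401]
wrist_force: [0.6, 0.1, -1.1]
width: 0.0178
finger_force: 30.0
```

Emit:
play_rows:
  translation:
    - [0, 0, 0.8]
    - [0, 0, 0.8]
    - [0, 0, 0.8]
    - [0, 0, 0.8]
    - [0, 0, 0.6]
    - [0, 0, 0.6]
    - [0, 0, 0.2]
    - [0, 0, 0]
  twist:
    - [0, 0, 0]
    - [0, 0, 0]
    - [0, 0, 0]
    - [0, 0, 0]
    - [0, 0, 0]
    - [0, 0, 0]
    - [0, 0, 0]
    - [0, 0, 0]
  gripper: [-1, -1, -1, -1, -1, -1, -1, -1]

```text
time: 29.55
tool_pos: [0.4984, -0.2306, 0.2154]
ee_rot: [-3.139, -0.001, 1.406]
wrist_force: [-0.6, 1.4, -1.6]
width: 0.0176
finger_force: 30.0
```

Emit:
play_rows:
  translation:
    - [0, 0, 0.15]
    - [0, 0, 0.12]
    - [0, 0, 0.05]
    - [0, 0, 0]
    - [0, 0, 0]
  twist:
    - [0, 0, 0]
    - [0, 0, 0]
    - [0, 0, 0]
    - [0, 0, 0]
    - [0, 0, 0]
  gripper: [-1, -1, -1, -1, -1]

```text
time: 30.05
tool_pos: [0.4993, -0.231, 0.2038]
ee_rot: [3.141, 0.0, 1.407]
wrist_force: [-0.0, -0.5, -2.3]
width: 0.0177
finger_force: 30.0
```

Emit:
play_rows:
  translation:
    - [0, 0, 0]
    - [0, 0, 0]
    - [0, 0, 0]
    - [0, 0, 0]
    - [0, 0, -0.2]
    - [0, 0, -0.8]
    - [0, 0, -1]
    - [0, 0, -0.8]
  twist:
    - [0, 0, 0]
    - [0, 0, 0]
    - [0, 0, 0]
    - [0, 0, 0]
    - [0, 0, 0]
    - [0, 0, 0]
    - [0, 0, 0]
    - [0, 0, 0]
  gripper: [-0.4, -0.1, 0, 0, 0, 0, 0, 0]

```text
time: 30.85
tool_pos: [0.4992, -0.2309, 0.3182]
ee_rot: [3.14, 0.001, 1.407]
wrist_force: [1.0, 0.3, 0.7]
width: 0.047
finger_force: 0.0
```

Emit:
play_rows:
  translation:
    - [-1, 0, -1]
    - [-1, 0, 0]
    - [0, 0, 0]
    - [0, 0, 0]
  twist:
    - [0, 0, 0]
    - [0, 0, 0]
    - [0, 0, 0]
    - [0, 0, 0]
  gripper: [0, 0, 0, 0]

```text
time: 31.25
tool_pos: [0.4865, -0.3058, 0.351]
ee_rot: [3.142, -0.001, 1.405]
wrist_force: [-0.1, 0.3, -0.9]
width: 0.0467
finger_force: 0.0
```

Run:
```python
from h import *
st()
for c in ("wrist","top","scene"):
    robot.snapshot(c)
    for n in ["spanner_ring","spanner_grip","bail_bar_left","bail_bar_right","screw_head"]:
        print(c,n,[(np.round(d["centre"],4),round(d["score"],2)) for d in robot.spot_point(n,c)[:1]])
```

```text
31.25 [ 0.4865 -0.3058  0.351 ] [ 3.1416 -0.0008  1.4051] j6 -0.49430925552531835 [-0.119   0.2671 -0.8714] [-0.0739  0.1102  0.0301]
ring [ 0.5112 -0.1578] local yaw 65.82091802079194
wrist spanner_ring []
wrist spanner_grip [(array([ 0.4995, -0.2307,  0.0114]), 0.81)]
wrist bail_bar_left []
wrist bail_bar_right []
wrist screw_head []
top spanner_ring [(array([ 0.5206, -0.0795,  0.0145]), 0.89)]
top spanner_grip [(array([ 0.4996, -0.2299,  0.0079]), 0.89)]
top bail_bar_left [(array([0.582 , 0.3557, 0.1404]), 0.6)]
top bail_bar_right [(array([0.6032, 0.2713, 0.1377]), 0.6)]
top screw_head [(array([0.6172, 0.0464, 0.0441]), 0.47)]
scene spanner_ring [(array([ 0.5207, -0.0826,  0.0056]), 0.72)]
scene spanner_grip [(array([ 0.4991, -0.2287,  0.0086]), 0.93)]
scene bail_bar_left []
scene bail_bar_right []
scene screw_head []
```

```bash
python3 -c "
from bench import robot
print(robot.close_job())"
```

```text
the job is handed in; nothing more can be done
None
```

I handed the job in at about 31 s, with the bail upright, the screw turned to its stop (it held still under about 15 N on the handle) and the spanner flat on the worktop. Its verdict was not shown, and I did not re-measure the vials, beaker or tape roll.

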